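Fit the funnel ring on the support stand until it clicks

TASK

Fit the funnel support ring to the stand: slide its square sleeve down over the upright rod, gently, and feel for the click as the rod's spring balls snap into the groove inside the sleeve, then leave it there, with the ring centred above the beaker that stands on the stand's base. Do not push on past the click, do not lean hard on the rod, and leave the beaker and the other things on the bench where they are.

Things in the scene. Friction and masses are not known exactly. Their poses are not given: they have to be found in the camera images.
- sleeve_center (a point): Centre of the funnel ring's aluminium sleeve: a square block 36 x 36 mm, 44 mm high, flat sides, with a vertical through bore of 18.4 mm. This point is on the bore's axis, 22 mm above the underside; z up along the bore, x towards the ring. Inside the bore, hidden, is a 9 mm wide groove whose middle is 7.5 mm above the underside (14.5 mm below this point).
- ring: The whole funnel ring with its sleeve, loose, about 120 g, lying flat on the bench at the start, sleeve upright. Origin on the sleeve's axis at the underside, z up, x towards the ring. An 8 mm round bar runs from the foot of the sleeve's +x face (bar centre 4 mm above the underside) to the ring.
- ring_center (a point): Centre of the steel funnel ring (8 mm round bar; 56 mm inside, 72 mm outside diameter), 85 mm from the sleeve's axis along the sleeve's x, 4 mm above the underside.
- rod_tip (a point): Top of the stand's upright steel rod, on its axis, 190 mm above the bench; 16 mm diameter, tapering over the top 8 mm to 9 mm. x towards the beaker. Two opposed spring balls stick out 3.4 mm from the rod's +y and -y sides, both at one height 22 to 52 mm below the tip, different each time, not measured; at the click the tip is 14 mm under to 16 mm over the sleeve's top.
- stand: The stand, fixed; origin on the rod's axis at bench height, x towards the beaker. Feel of the sliding: the balls begin to resist with the sleeve's underside 5 mm above their middle; 8 to 13 N pushes the sleeve over them; within 3 to 4 mm more it fades, then they snap into the groove, drawing the sleeve in with a pull of 3 to 9 N; beyond that 7 to 13 N pushes it off.
- rod_foot (a point): Foot of the rod, on its axis, at the top of the stand's base plate (12 mm above the bench). The plate is 190 x 130 mm, 12 mm thick, fixed, and reaches from 50 mm behind the rod to 140 mm in front (towards the beaker). The click centres itself: let go within about 3 mm of it, the sleeve settles and holds; pushed on, it comes off the click and does not return by itself.
- beaker_rim (a point): Centre of the mouth of the glass beaker: 60 mm across, 90 mm high, loose, on the stand's base plate about 85 mm from the rod; rim 102 mm above the bench.
- beaker: The same beaker; origin at the centre of its underside, z up.
- jar: Bystander: small white jar, 38 mm across, 50 mm high, loose; origin at the centre of its underside.
- stopper: Bystander: cork stopper, 30 mm across at the top, 28 mm high, loose; origin at the centre of its underside.
There are look-alikes about, which are no part of the job. Leave any black or green look-alike of the beaker alone.

How it is judged (in metres and radians):
On the way:
1. the sleeve is threaded on the rod's tip (horizontal distance between sleeve_center and rod_tip below 0.004 m and z of sleeve_center in the frame of rod_tip below 0.018 m and angle between ring's own z axis and vertical below 0.15 rad), for 0.1 s.
At the end, for the whole second after the job is handed in: The sleeve sits on the rod, upright and at rest, with the spring balls in its groove (the groove's middle within 2.5 mm of the balls' height), and the ring's centre is within 15 mm, seen from above, of the centre of the upright beaker's mouth (z of ball_l_c0 in the frame of sleeve_center between -0.017 and -0.012 m and horizontal distance between sleeve_center and rod_tip below 0.0035 m and angle between ring's own z axis and vertical below 0.12 rad and horizontal distance between ring_center and beaker_rim below 0.015 m and angle between beaker's own z axis and vertical below 0.1 rad and linear speed of ring below 0.01 m/s); the robot touches nothing.
It fails at once if the ring or its sleeve is pressed on the stand's rod or base with more than 25 N (contact force between ring and stand above 25 N).
It fails at once if the beaker is shifted by more than 15 mm (distance of beaker from where it was at the start of the episode above 0.015 m).
It fails at once if the jar or the stopper is shifted by more than 30 mm (distance of any of jar, stopper from where it was at the start of the episode above 0.03 m).
It fails at once if the sleeve is pushed well past the click (groove more than 10 mm below the balls) (z of ball_l_c0 in the frame of sleeve_center above -0.0045 m and horizontal distance between sleeve_center and rod_tip below 0.006 m).
It also fails if it takes over 67 s, if anything falls off the work surface, if the arm or the gripper's body presses on something with over 40 N, if the wrist force passes 120 N, or if a joint passes its speed limit or range.

ROBOT

A 6-joint arm with a two-finger parallel gripper is mounted at the origin on the work surface. World frame = base frame: x ahead of the robot, y to its left, z up, the work surface at z = 0. Lengths are in mm, angles in degrees, forces in N, time in s.
With the tool pointing down it reaches from about 300 to 850 mm from the base axis. Payload 5.4 kg.
Tool frame: the origin (TCP) lies at the centre of the arm's flange, where the gripper is bolted on; the fingertips stand 173 mm ahead of it and the grasp point (between the pads) lies 155 mm ahead of it (manip.hold_point_z is the distance from the TCP to the grasp point, in mm); z points along the fingers, y is the line along which they close (so a half turn about z gives the same grasp; the last joint's range is limited). The gripper opens to 85 mm and grips with 20 to 120 N. Pads are 22 mm wide; open, the fingers measure 114 mm over their backs; the gripper's body (76 mm by 85 mm) begins 54 mm behind the grasp point. The pads swing forward as they close: fully open they stand 13 mm farther back than shut.
Start: joints at [-87.726, 9.076, 91.501, -0, 79.423, -12.038], TCP at [142.123, -557.143, 404.699] pointing down, gripper open.
Joint ranges: [-166.64, 166.64], [-54.1, 131.32], [10.49, 154.53], [-73.88, 253.88], [9.74, 151.15], [-171.62, 171.62]. Speed limits (degrees/s): [147.25, 147.25, 180, 180, 180, 180].

INTERFACE

Orientations are given as [roll, pitch, yaw] about the fixed x, y, z axes, in that order (R = Rz(yaw) Ry(pitch) Rx(roll)).
In Python, from station import manip gives the robot as it stands.
- The arm moves only by the tool jog_arm, never from a script. Its argument "targets" is a list of rows, each a list of 5 numbers: the opening in per cent of the stroke, from 0 (shut) to 100 (fully open), then the shift along the tool's x, y, z in m, then the turn about the tool's z in degrees. In form: [[fingers, dx, dy, dz, spin], ...]. A call has 1 to 5 rows; each row shifts and turns the commanded pose from where the row before left it, along the tool's axes as they then stand; what a row does not reach is not made up. A row lasts 1/12 s, in which the tool goes at most 41.7 mm and 7.16 degrees, less where a joint would pass 70% of its speed; a pose out of reach is approached as far as the arm can. A call is refused whole if a number of a shift passes 0.0417 or a number of a turn 7.16, either way. A call with a gripper value outside its range is refused whole. The fingers move at their own pace and stop on an object; "force" is the grip in N (left out, the last holds). Time passes only in rows, so rows that do not move let the fingers close. It gives the time, the measured TCP pose, the force, the opening and the grip force at its end, in the units of the state.
- manip.get_obs(): the state, without advancing time (a new reading comes with each control period).
- manip.camera(name): name is "side" or "top"; returns the picture (480x640x3 uint8, red, green, blue); there is no depth.
- manip.calibration(name): a dict with "camera_matrix" (3x3 intrinsics, pixels), "extrinsics" (4x4, takes a point from camera to world coordinates). Camera axes: x right, y down, z forward; pixel columns grow to the right and rows downward; lengths in mm; the calibration is good to about 2 mm. A picture is of the moment at which its call begins. calibration takes no time and is no camera call.
- manip.close_job(): hands the job in; it is judged then, once.
Trained networks look in the newest picture that a camera, given by its name, has taken for a name from the list of things; names that differ only in an ending like _2 or _b are one class to them, and where a whole thing is asked for, a point or a joint stands for the part that bears it (a point fixed in the world has none). Each returns a list of dicts, best first, with "score" (0 to 1); they miss things now and then, are a little off and sometimes report something else, mostly with a low value. They report only what shows in the picture. A call takes as long as a camera call. They do not tell look-alikes from the thing itself.
- manip.look_for(thing, camera): "bbox" ([left, top, right, bottom] in pixels, round what is visible of it).
- manip.place_of(thing, camera): "at" ([column, row] in pixels: a listed point, or the origin of a listed thing).
The state is a dict: "time_s": time; "joint_positions": joint angles; "qvel": joint speeds; "joint_efforts": joint torques, N m; "position": TCP position; "orientation": TCP orientation; "contact_force": force on the tool from outside, world axes, zero at the start; "wrist_torque": the same for the moment, N m; "finger_gap": opening from 0.0 (shut) to 1.0 (fully open); "grip_force": force on a finger pad.
Only numpy, scipy, OpenCV 4.12 (cv2) and the standard library are available. Lean on these libraries where they do the work, as an engineer would, in place of code of your own. Each camera call takes 0.05 s, during which the arm holds its last target. There are 200 camera calls.

## Working session

There is one attempt and no reset: what is moved stays moved. The work goes in short steps, Python scripts to look and compute and a tool call to move; the robot and the scene stay as the last step left them, time stands still between calls to the robot, and variables do not carry over. Pictures are saved under pics/ and viewed, at most 10 in all, crops included, and the job is handed in when it is done.

Besides the shell and the picture viewer there is one more tool, called as name([rows], argument=value, ...), one row to a line, values as JSON. jog_arm: Moves the arm, as the interface text tells. Its arguments: {"type":"object","properties":{"targets":{"type":"array","items":{"type":"array","items":{"type":"number"}}},"force":{"type":"number"}},"required":["targets"]}

```bash
mkdir -p pics; ls; cat > h.py <<'E'
import numpy as np,cv2
from station import manip
def ray(cam,px):
    c=manip.calibration(cam);K=np.array(c["camera_matrix"]);T=np.array(c["extrinsics"])
    d=T[:3,:3]@np.linalg.solve(K,[px[0],px[1],1.]);return T[:3,3],d/np.linalg.norm(d)
def atz(cam,px,z):
    o,d=ray(cam,px);return o+d*(z-o[2])/d[2]
def proj(cam,P):
    c=manip.calibration(cam);K=np.array(c["camera_matrix"]);T=np.linalg.inv(np.array(c["extrinsics"]))
    p=K@(T[:3,:3]@np.array(P,float)+T[:3,3]);return p[:2]/p[2]
def two(p1,p2):
    (o1,d1),(o2,d2)=ray("top",p1),ray("side",p2)
    s=np.linalg.lstsq(np.c_[d1,-d2],o2-o1,rcond=None)[0];a=o1+s[0]*d1;b=o2+s[1]*d2
    return (a+b)/2,np.linalg.norm(a-b)
E
python3 - <<'E'
from h import *
np.set_printoptions(precision=1,suppress=True)
ims=[]
for c in("top","side"):
    im=manip.camera(c)[:,:,::-1];cv2.imwrite(f"pics/{c}0.png",im)
    print(c,ray(c,(320,240)))
    for t in("sleeve_center","ring_center","rod_tip","rod_foot","beaker_rim","jar","stopper"):
        print(t,[(round(r["score"],2),np.round(r["at"],1)) for r in manip.place_of(t,c)[:3]])
print(manip.get_obs())
E
```

```text
pics
top (array([388.6, -71.1, 949.5]), array([ 0.2, -0. , -1. ]))
sleeve_center [(0.87, array([182.1, 281.5]))]
ring_center [(0.77, array([208. , 243.2]))]
rod_tip [(0.93, array([406.7, 287.8]))]
rod_foot [(0.92, array([387.6, 296.7]))]
beaker_rim [(0.83, array([385.8, 177.6])), (0.58, array([401.4, 244.3])), (0.55, array([206.7, 245.3]))]
jar []
stopper []
side (array([163.6, 546.5, 850.5]), array([ 0.4, -0.6, -0.7]))
sleeve_center [(0.58, array([262.4, 415.4]))]
ring_center [(0.56, array([237.2, 378.4])), (0.48, array([351. , 354.9]))]
rod_tip [(0.93, array([399.2, 183.3]))]
rod_foot [(0.9, array([393. , 258.2]))]
beaker_rim [(0.89, array([385.3, 170. ])), (0.79, array([361.8, 206.6])), (0.71, array([350.9, 353.7]))]
jar [(0.9, array([368.8, 331.3]))]
stopper [(0.41, array([351.2, 353.7])), (0.24, array([360.1, 204.8]))]
{'time_s': 0.8, 'joint_positions': array([-87.7,   9.1,  91.5,   0. ,  79.4, -12. ]), 'qvel': array([-0.1, -0. , -0.1,  0.1,  0.1,  0.1]), 'joint_efforts': array([ -0. , -39.6, -33.2,  -0. ,   0. ,  -0. ]), 'position': array([ 142.1, -557.1,  404.7]), 'orientation': array([180. ,   0. ,  14.3]), 'contact_force': array([0.4, 0.1, 0.4]), 'wrist_torque': array([ 0.,  0., -0.]), 'grip_force': 0.0, 'finger_gap': 0.9966551981736803}
```

View pics/top0.png

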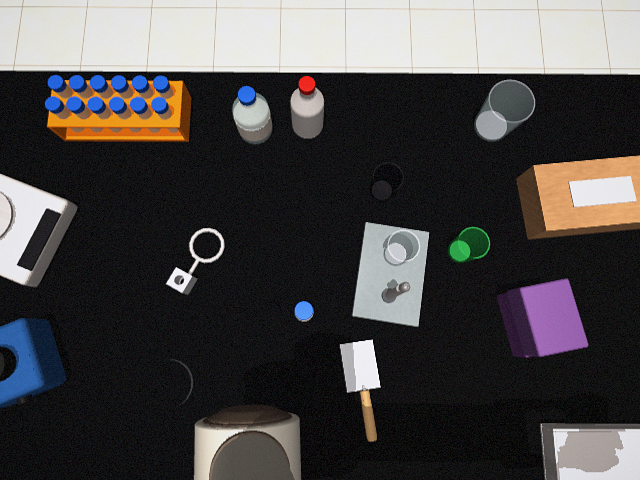

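View pics/side0.png

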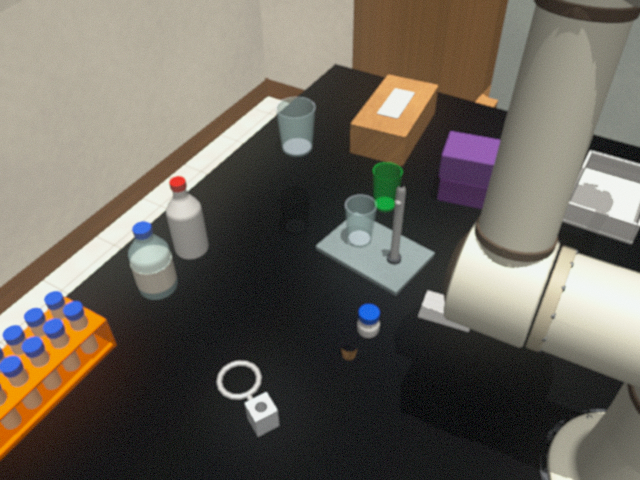

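Top view: the ring lies at (207,245) with its sleeve at (181,280). The plate carries the clear beaker (401,247) and the rod tip (404,287). The jar is at (304,311), and the stopper shows only in the side view at (349,353).
Look-alikes of the beaker: black (387,180), green (470,245) and a larger clear glass (510,108). The one I want is the clear beaker on the plate. There is only one ring and sleeve.

```bash
python3 - <<'E'
from h import *
np.set_printoptions(precision=1,suppress=True)
print("sleeve",atz("top",(182.1,281.5),22),atz("side",(262.4,415.4),22),two((182.1,281.5),(262.4,415.4)))
print("ring",atz("top",(208,243.2),4),atz("side",(237.2,378.4),4))
print("tip",atz("top",(406.7,287.8),190),atz("side",(399.2,183.3),190))
print("foot",atz("top",(387.6,296.7),12),atz("side",(393,258.2),12))
print("rim",atz("top",(401.4,244.3),102),atz("side",(361.8,206.6),102))
print("jar",atz("top",(304,311),50),atz("side",(368.8,331.3),0)); print("stop",atz("side",(349,357),0), proj("top",atz("side",(349,357),0)))
im=cv2.imread("pics/top0.png");a=cv2.resize(im[215:310,155:250],(380,380),interpolation=2);b=cv2.resize(im[215:310,345:440],(380,380),interpolation=2)
cv2.imwrite("pics/c1.png",np.hstack([a,b]))
E
```

```text
sleeve [490.9 181.   22. ] [488.8 183.5  22. ] (array([490.8, 181.9,  18. ]), np.float64(0.9851418195211644))
ring [570.3 138.3   4. ] [568.5 141.5   4. ]
tip [ 463.9 -221.6  190. ] [ 470.5 -223.7  190. ]
foot [ 464.  -218.9   12. ] [ 466.5 -220.7   12. ]
rim [ 551.  -232.2  102. ] [ 541.9 -229.9  102. ]
jar [433.8 -56.5  50. ] [430.3 -52.2   0. ]
stop [434.2  11.7   0. ] [269.7 311.9]
```

View pics/c1.png

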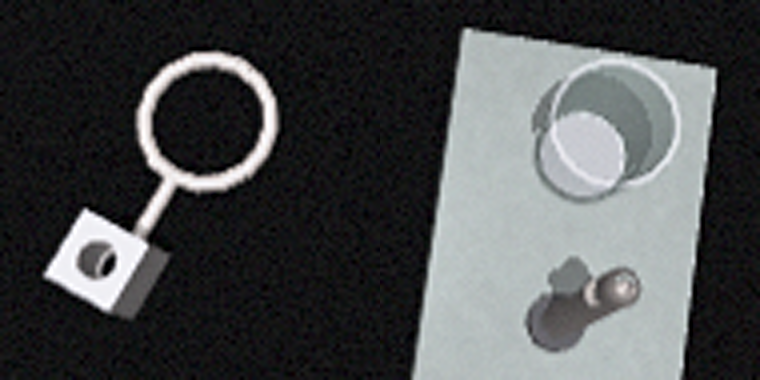

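The crop confirms a single ring with a square sleeve (bore top at (179.5,280), ring centre at (207,245.5)). It also shows the clear beaker (rim centre (404,245.5)) and the rod tip (405.8,286.3) with a ball on its side.

```bash
python3 - <<'E'
from h import *
np.set_printoptions(precision=1,suppress=True)
s=atz("top",(179.5,280),44);r=atz("top",(207,245.5),4);print("sleeve",s,"ring",r,np.linalg.norm((r-s)[:2]),np.degrees(np.arctan2(*(r-s)[1::-1])), "side",atz("side",(261,407),44),atz("side",(239.5,380),4))
t=atz("top",(405.8,286.3),190);b=atz("top",(404,245.5),102);print("tip",t,two((405.8,286.3),(400.5,187)),atz("side",(400.5,187),190));print("rim",b,np.linalg.norm((b-t)[:2]),np.degrees(np.arctan2(*(b-t)[1::-1])))
for z,p in[(12,(366,222.5)),(12,(429,232)),(12,(353,316)),(12,(418,326))]:print(atz("top",p,z))
im=cv2.imread("pics/side0.png");a=cv2.resize(im[345:440,205:300],(380,380),interpolation=2);b=cv2.resize(im[175:270,325:420],(380,380),interpolation=2)
cv2.imwrite("pics/c2.png",np.hstack([a,b]))
E
```

```text
sleeve [491.3 180.1  44. ] ring [565.5 140.1   4. ] 84.34065581201091 -28.282314328272687 side [489.8 182.8  44. ] [563.5 142.    4. ]
tip [ 466.3 -220.2  190. ] (array([ 466.6, -221.2,  185.3]), np.float64(0.29877489198277857)) [ 464.3 -215.8  190. ]
rim [ 548.9 -236.8  102. ] 84.23896712572062 -11.337016642398954
[ 612.7 -179.4   12. ]
[ 593.7 -305.5   12. ]
[ 426.5 -150.9   12. ]
[ 407.9 -276.1   12. ]
```

jog_arm([
  [100, 0.0237, -0.0286, 0, 0],
  [100, 0.0237, -0.0286, 0, 0],
  [100, 0.0237, -0.0286, 0, 0],
  [100, 0.0237, -0.0286, 0, 0],
  [100, 0.0237, -0.0286, 0, 0],
])

```text
time_s: 1.22
position: [222.0, -387.7, 404.6]
orientation: [180.0, -0.0, 14.3]
contact_force: [0.1, 0.4, -0.3]
finger_gap: 0.996
grip_force: 0.0
```

View pics/c2.png

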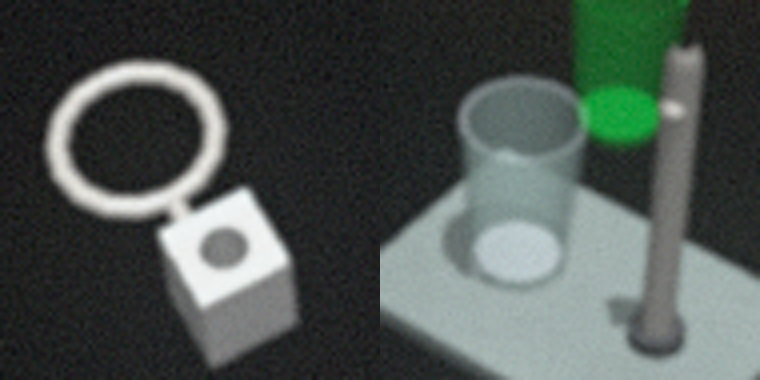

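jog_arm([
  [100, 0.025, -0.0302, 0, 0],
  [100, 0.025, -0.0302, 0, 0],
  [100, 0.025, -0.0302, 0, 0],
  [100, 0.025, -0.0302, 0, 0],
  [100, 0.025, -0.0302, 0, 0],
])

```text
time_s: 1.63
position: [305.6, -210.3, 404.9]
orientation: [179.9, -0.0, 14.3]
contact_force: [0.8, 0.1, 0.3]
finger_gap: 0.999
grip_force: 0.0
```

jog_arm([
  [100, 0.025, -0.0302, 0, 0],
  [100, 0.025, -0.0302, 0, 0],
  [100, 0.025, -0.0302, 0, 0],
  [100, 0.025, -0.0302, 0, 0],
  [100, 0.025, -0.0302, 0, 0],
])

```text
time_s: 2.05
position: [389.5, -32.8, 405.1]
orientation: [179.9, -0.1, 14.3]
contact_force: [0.1, -1.1, 0.1]
finger_gap: 1.001
grip_force: 0.0
```

jog_arm([
  [100, 0.025, -0.0302, 0, 0],
  [100, 0.025, -0.0302, 0, 0],
  [100, 0.025, -0.0302, 0, 0],
  [100, 0.025, -0.0302, 0, 0],
  [100, 0.025, -0.0302, 0, 0],
])

```text
time_s: 2.47
position: [473.3, 144.6, 404.8]
orientation: [180.0, -0.0, 14.3]
contact_force: [0.7, -1.8, 0.6]
finger_gap: 1.005
grip_force: 0.0
```

jog_arm([
  [100, 0.025, -0.0302, 0, 0],
  [100, 0, 0, 0.025, -7.1],
  [100, 0, 0, 0.025, -7.1],
  [100, 0, 0, 0.025, -7.1],
  [100, 0, 0, 0.025, -7.1],
])

```text
time_s: 2.88
position: [489.7, 178.2, 303.7]
orientation: [180.0, -0.0, 43.1]
contact_force: [0.4, -0.7, 0.1]
finger_gap: 1.0
grip_force: 0.0
```

jog_arm([
  [100, 0, 0, 0.025, -7.1],
  [100, 0, 0, 0.025, -7.1],
  [100, 0, 0, 0, 0],
  [100, 0, 0, 0, 0],
])

```text
time_s: 3.22
position: [489.2, 177.8, 253.9]
orientation: [-179.9, 0.1, 56.7]
contact_force: [0.6, 0.2, 0.9]
finger_gap: 1.001
grip_force: 0.0
```

jog_arm([
  [100, 0, 0, 0, 7.1],
  [100, 0, 0, 0, 7.1],
  [100, 0, 0, 0, 7.1],
  [100, 0, 0, 0, 7.1],
  [100, 0, 0, 0, 7.1],
])

```text
time_s: 3.63
position: [490.9, 177.9, 257.6]
orientation: [179.9, -0.3, 20.9]
contact_force: [-0.3, 0.3, 0.0]
finger_gap: 1.002
grip_force: 0.0
```

jog_arm([
  [100, 0, 0, 0, 7.1],
  [100, 0, 0, 0, 7.1],
  [100, 0, 0, 0, 7.1],
  [100, 0, 0, 0, 7.1],
  [100, 0, 0, 0, 7.1],
])

```text
time_s: 4.05
position: [490.9, 178.0, 257.5]
orientation: [-179.9, -0.2, -14.6]
contact_force: [0.2, -1.2, 0.6]
finger_gap: 1.001
grip_force: 0.0
```

jog_arm([
  [100, 0, 0, 0, 7.1],
  [100, 0, 0, 0, 6.9],
  [100, 0, 0, 0, 0],
  [100, 0, 0, 0, 0],
])

```text
time_s: 4.38
position: [490.6, 177.9, 256.7]
orientation: [-179.9, -0.2, -28.0]
contact_force: [-0.0, -0.5, 0.2]
finger_gap: 1.003
grip_force: 0.0
```

```bash
python3 - <<'E'
from h import *
np.set_printoptions(precision=1,suppress=True)
im=manip.camera("side")[:,:,::-1];o=manip.get_obs();print(o["position"],o["orientation"])
a=cv2.resize(im[300:460,160:360],(800,640)[:2],interpolation=2)[:600];cv2.imwrite("pics/s1.png",a)
E
```

```text
[490.4 177.9 256.3] [-179.9   -0.1  -28. ]
```

View pics/s1.png

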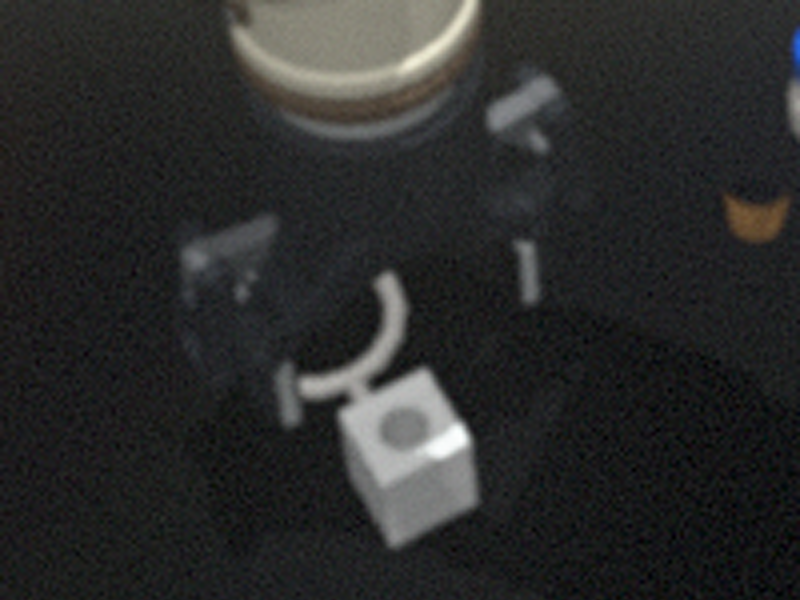

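The view shows the fingers straddling the sleeve, in line with its ±y faces. I'll go down and grip.

jog_arm([
  [100, -0.0012, -0.0027, 0.02, 0],
  [100, 0, 0, 0.02, 0],
  [100, 0, 0, 0.02, 0],
  [100, 0, 0, 0.011, 0],
  [100, 0, 0, 0, 0],
])

```text
time_s: 4.85
position: [488.8, 180.6, 181.6]
orientation: [179.8, 0.2, -28.0]
contact_force: [0.2, -0.9, -1.4]
finger_gap: 0.995
grip_force: 0.0
```

jog_arm([
  [40, 0, 0, 0, 0],
  [30, 0, 0, 0, 0],
  [25, 0, 0, 0, 0],
  [20, 0, 0, 0, 0],
  [20, 0, 0, 0, 0],
], force=60)

```text
time_s: 5.27
position: [490.8, 180.9, 185.1]
orientation: [-179.9, -0.1, -28.1]
contact_force: [1.6, 0.4, 9.0]
finger_gap: 0.411
grip_force: 61.1
```

jog_arm([
  [20, 0, 0, 0, 0],
  [20, 0, 0, 0, 0],
  [20, 0, 0, 0, 0],
  [20, 0, 0, 0, 0],
  [20, 0, 0, 0, 0],
], force=60)

```text
time_s: 5.68
position: [490.8, 180.9, 185.1]
orientation: [-179.9, -0.1, -28.1]
contact_force: [-0.4, 0.8, 5.2]
finger_gap: 0.409
grip_force: 60.8
```

jog_arm([
  [20, 0, 0, -0.01, 0],
  [20, 0, 0, -0.025, 0],
  [20, 0, 0, -0.035, 0],
  [20, 0, 0, -0.035, 0],
  [20, 0, 0, -0.035, 0],
])

```text
time_s: 6.1
position: [489.2, 180.7, 325.3]
orientation: [180.0, 0.1, -28.1]
contact_force: [0.8, 0.1, -0.5]
finger_gap: 0.413
grip_force: 60.1
```

jog_arm([
  [20, 0, 0, -0.035, 0],
  [20, 0, 0, -0.035, 0],
  [20, 0, 0, -0.01, 0],
  [20, 0, 0, 0, 0],
  [20, 0, 0, 0, 0],
])

```text
time_s: 6.52
position: [489.6, 180.7, 403.1]
orientation: [180.0, 0.0, -28.1]
contact_force: [-0.2, 0.3, -1.0]
finger_gap: 0.415
grip_force: 60.1
```

```bash
python3 - <<'E'
from h import *
im=manip.camera("side")[:,:,::-1];o=manip.get_obs();print(o["position"],o["orientation"],o["finger_gap"],o["contact_force"])
cv2.imwrite("pics/s2.png",im)
E
```

```text
[489.2814935  180.65298844 401.63055621] [ 1.79883544e+02  1.67686078e-01 -2.80881508e+01] 0.414571746688276 [ 0.2055158  -0.82257614 -1.43664804]
```

View pics/s2.png

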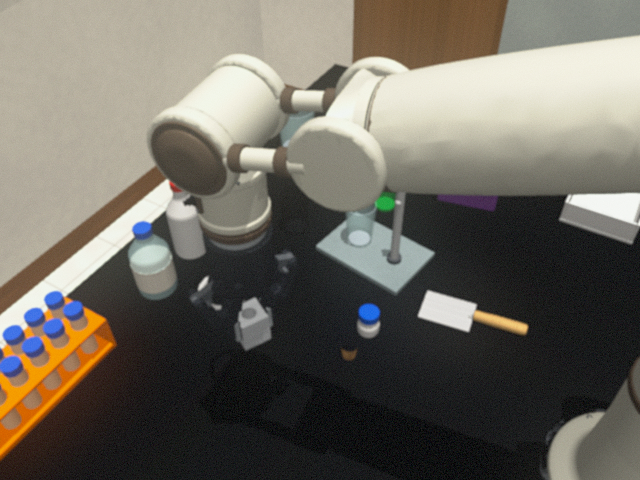

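The sleeve is held upright at (253,322). I'll move it over the stand.

jog_arm([
  [20, 0.0153, 0.0332, 0, 0],
  [20, 0.0153, 0.0332, 0, 0],
  [20, 0.0153, 0.0332, 0, 0],
  [20, 0.0153, 0.0332, 0, 0],
  [20, 0.0153, 0.0332, 0, 0],
])

```text
time_s: 6.98
position: [478.1, -3.0, 400.6]
orientation: [179.9, 0.3, -28.1]
contact_force: [1.8, -0.6, -1.6]
finger_gap: 0.411
grip_force: 60.5
```

jog_arm([
  [20, 0.0153, 0.0332, 0, 0],
  [20, 0.0153, 0.0332, 0, 0],
  [20, 0.0153, 0.0332, 0, 0],
  [20, 0.0153, 0.0332, 0, 0],
  [20, 0.0153, 0.0332, 0, 0],
])

```text
time_s: 7.4
position: [467.5, -185.6, 400.6]
orientation: [-180.0, 0.3, -28.1]
contact_force: [0.3, -0.3, -1.1]
finger_gap: 0.413
grip_force: 60.5
```

jog_arm([
  [20, 0.0153, 0.0332, 0, 0],
  [20, 0, 0, 0, -5.8],
  [20, 0, 0, 0, -5.8],
  [20, 0, 0, 0, -5.8],
  [20, 0, 0, 0, 0],
])

```text
time_s: 7.82
position: [465.8, -220.6, 400.5]
orientation: [-179.8, 0.3, -10.6]
contact_force: [0.1, 0.1, -1.2]
finger_gap: 0.412
grip_force: 60.5
```

```bash
python3 - <<'E'
from h import *
np.set_printoptions(precision=1,suppress=True)
a=manip.camera("side")[:,:,::-1];o=manip.get_obs();print(o["position"],o["orientation"],o["finger_gap"],o["contact_force"])
for t in("sleeve_center","ring_center","rod_tip","rod_foot","beaker_rim"):
    print(t,[(round(r["score"],2),np.round(r["at"],1)) for r in manip.place_of(t,"side")[:3]])
b=manip.camera("top")[:,:,::-1]
for t in("sleeve_center","ring_center","rod_tip","beaker_rim"):
    print(t,[(round(r["score"],2),np.round(r["at"],1)) for r in manip.place_of(t,"top")[:3]])
a=cv2.resize(a[130:290,290:450],(400,400),interpolation=2);b=cv2.resize(b[200:360,320:480],(400,400),interpolation=2)
cv2.imwrite("pics/n1.png",np.hstack([a,b]))
E
```

```text
[ 465.9 -220.5  400.9] [-179.9    0.3  -10.8] 0.41376787297536716 [-0.2 -0.1 -1. ]
sleeve_center [(0.56, array([402.4, 165.3]))]
ring_center [(0.94, array([363.3, 154.7]))]
rod_tip [(0.57, array([398.6, 184.4]))]
rod_foot [(0.7, array([391.4, 259. ]))]
beaker_rim [(0.98, array([386. , 168.5])), (0.83, array([292.2, 191.7])), (0.71, array([360.9, 202.5]))]
sleeve_center [(0.76, array([410.5, 286.2]))]
ring_center []
rod_tip [(0.82, array([407.1, 285.7]))]
beaker_rim [(0.94, array([385.6, 177.6])), (0.73, array([401.6, 245.6]))]
```

View pics/n1.png

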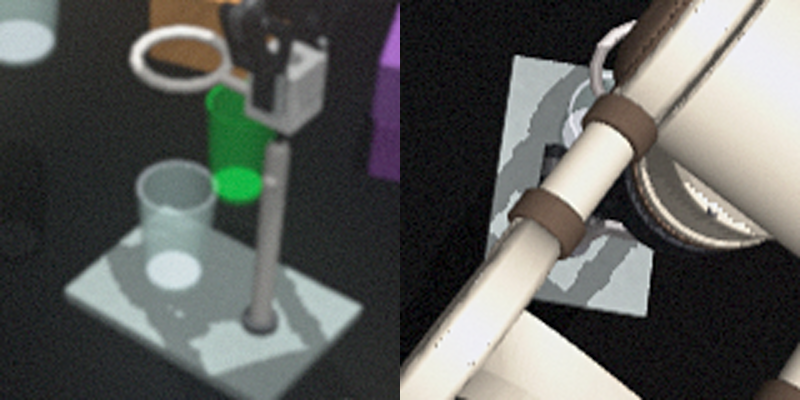

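Side crop: the held sleeve is right above the rod tip, tip at crop (280,143), sleeve lower corners at (245,115), (292,133) and (325,98). I'll check the relative offset numerically.

```bash
python3 - <<'E'
from h import *
np.set_printoptions(precision=1,suppress=True)
c=lambda p:(np.array(p)-[290,130])*2.5
y=np.radians(-10.7);R=np.array([[np.cos(y),-np.sin(y)],[np.sin(y),np.cos(y)]])
C=np.array([466,-220.6])
for z in(215.5,259.5):
  for a,b in((18,18),(-18,18),(-18,-18),(18,-18)):print("sleeve",z,a,b,c(proj("side",[*(C+R@[a,b]),z])))
print("ring",c(proj("side",[*(C+R@[85,0]),219.5])))
for xy in([466,-221],[466,-219],[468,-221]):
  print("rod",xy,c(proj("side",xy+[190])),c(proj("side",xy+[100])),c(proj("side",xy+[12])))
im=manip.camera("side")[:,:,::-1]
cv2.imwrite("pics/n2.png",cv2.resize(im[135:215,360:440],(600,600),interpolation=2))
E
```

```text
sleeve 215.5 18 18 [242.2 109.9]
sleeve 215.5 -18 18 [286.4 131.9]
sleeve 215.5 -18 -18 [318.  106.1]
sleeve 215.5 18 -18 [274.1  84.9]
sleeve 259.5 18 18 [246.6  55.9]
sleeve 259.5 -18 18 [292.3  77.7]
sleeve 259.5 -18 -18 [324.8  52.1]
sleeve 259.5 18 -18 [279.4  31.2]
ring [180.3  54.2]
rod [466, -221] [277.3 137.5] [267.1 235.1] [258.3 320.4]
rod [466, -219] [276.  139.1] [265.9 236.8] [257.1 322.1]
rod [468, -221] [274.6 136.6] [264.6 234.2] [255.9 319.5]
```

View pics/n2.png

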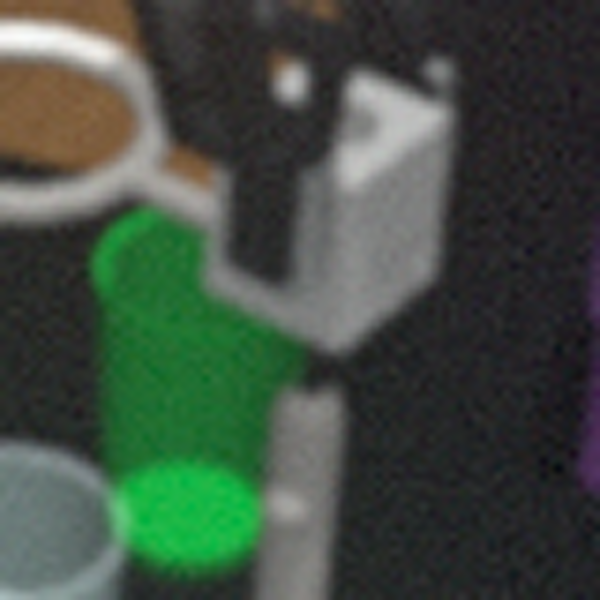

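The sleeve and rod line up across the image to within about 0.5 mm, and the ball shows near z≈157. That puts the click at TCP z≈335, so I'll descend slowly.

jog_arm([
  [20, 0, 0, 0.01, 0],
  [20, 0, 0, 0.01, 0],
  [20, 0, 0, 0.003, 0],
  [20, 0, 0, 0.002, 0],
  [20, 0, 0, 0, 0],
])

```text
time_s: 8.83
position: [466.3, -220.5, 377.6]
orientation: [-180.0, 0.1, -10.7]
contact_force: [-0.3, -0.0, -0.2]
finger_gap: 0.41
grip_force: 60.6
```

jog_arm([
  [20, 0, 0, 0.002, 0],
  [20, 0, 0, 0.002, 0],
  [20, 0, 0, 0.002, 0],
  [20, 0, 0, 0, 0],
])

```text
time_s: 9.17
position: [466.4, -220.6, 372.4]
orientation: [-180.0, 0.0, -10.7]
contact_force: [0.8, 0.5, -1.1]
finger_gap: 0.413
grip_force: 60.6
```

jog_arm([
  [20, 0, 0, 0.002, 0],
  [20, 0, 0, 0.002, 0],
  [20, 0, 0, 0, 0],
])

```text
time_s: 9.42
position: [466.4, -220.6, 368.2]
orientation: [-180.0, 0.0, -10.7]
contact_force: [-0.0, 1.0, -1.5]
finger_gap: 0.414
grip_force: 60.6
```

jog_arm([
  [20, 0, 0, 0.002, 0],
  [20, 0, 0, 0.001, 0],
  [20, 0, 0, 0, 0],
])

```text
time_s: 9.67
position: [466.4, -220.6, 365.4]
orientation: [-180.0, 0.0, -10.7]
contact_force: [0.1, 0.5, -0.6]
finger_gap: 0.41
grip_force: 60.6
```

jog_arm([
  [20, 0, 0, 0.002, 0],
  [20, 0, 0, 0.001, 0],
  [20, 0, 0, 0, 0],
])

```text
time_s: 9.92
position: [466.4, -220.6, 362.4]
orientation: [-180.0, 0.0, -10.7]
contact_force: [0.4, -0.7, -0.5]
finger_gap: 0.414
grip_force: 60.6
```

Threaded with no side force. Now 1 mm steps.

jog_arm([
  [20, 0, 0, 0.001, 0],
  [20, 0, 0, 0.001, 0],
  [20, 0, 0, 0.001, 0],
  [20, 0, 0, 0, 0],
])

```text
time_s: 10.25
position: [466.4, -220.7, 359.4]
orientation: [-180.0, 0.0, -10.7]
contact_force: [-0.4, 0.6, -1.1]
finger_gap: 0.41
grip_force: 60.6
```

jog_arm([
  [20, 0, 0, 0.001, 0],
  [20, 0, 0, 0.001, 0],
  [20, 0, 0, 0, 0],
])

```text
time_s: 10.5
position: [466.4, -220.7, 357.4]
orientation: [-180.0, 0.0, -10.7]
contact_force: [0.3, 0.1, -1.2]
finger_gap: 0.416
grip_force: 60.6
```

jog_arm([
  [20, 0, 0, 0.001, 0],
  [20, 0, 0, 0.001, 0],
  [20, 0, 0, 0, 0],
])

```text
time_s: 10.75
position: [466.4, -220.6, 355.4]
orientation: [-180.0, 0.0, -10.7]
contact_force: [0.2, 0.0, -0.7]
finger_gap: 0.414
grip_force: 60.6
```

jog_arm([
  [20, 0, 0, 0.001, 0],
  [20, 0, 0, 0.001, 0],
  [20, 0, 0, 0, 0],
])

```text
time_s: 11.0
position: [466.4, -220.6, 353.4]
orientation: [-180.0, 0.0, -10.7]
contact_force: [-0.7, -0.0, -0.9]
finger_gap: 0.408
grip_force: 60.6
```

jog_arm([
  [20, 0, 0, 0.001, 0],
  [20, 0, 0, 0.001, 0],
  [20, 0, 0, 0, 0],
])

```text
time_s: 11.25
position: [466.4, -220.6, 351.4]
orientation: [-180.0, 0.0, -10.7]
contact_force: [-0.1, -0.3, -1.9]
finger_gap: 0.411
grip_force: 60.6
```

jog_arm([
  [20, 0, 0, 0.001, 0],
  [20, 0, 0, 0.001, 0],
  [20, 0, 0, 0, 0],
])

```text
time_s: 11.5
position: [466.4, -220.7, 349.4]
orientation: [-180.0, 0.0, -10.7]
contact_force: [0.1, 0.5, -1.2]
finger_gap: 0.409
grip_force: 60.6
```

jog_arm([
  [20, 0, 0, 0.001, 0],
  [20, 0, 0, 0, 0],
])

```text
time_s: 11.67
position: [466.4, -220.6, 348.5]
orientation: [-180.0, 0.0, -10.7]
contact_force: [0.4, 0.1, -1.9]
finger_gap: 0.414
grip_force: 60.6
```

jog_arm([
  [20, 0, 0, 0.001, 0],
  [20, 0, 0, 0, 0],
])

```text
time_s: 11.83
position: [466.5, -220.7, 347.6]
orientation: [-180.0, 0.0, -10.7]
contact_force: [-0.6, 0.2, -0.8]
finger_gap: 0.413
grip_force: 60.6
```

jog_arm([
  [20, 0, 0, 0.001, 0],
  [20, 0, 0, 0, 0],
])

```text
time_s: 12.0
position: [466.5, -220.6, 346.8]
orientation: [-180.0, -0.0, -10.7]
contact_force: [-0.7, 1.5, 0.2]
finger_gap: 0.415
grip_force: 61.0
```

jog_arm([
  [20, 0, 0, 0.001, 0],
  [20, 0, 0, 0, 0],
])

```text
time_s: 12.17
position: [466.7, -220.5, 346.3]
orientation: [-180.0, -0.0, -10.7]
contact_force: [-0.4, 2.2, 4.4]
finger_gap: 0.411
grip_force: 61.4
```

jog_arm([
  [20, 0, 0, 0.001, 0],
  [20, 0, 0, 0, 0],
])

```text
time_s: 12.33
position: [466.7, -220.6, 345.9]
orientation: [-180.0, -0.0, -10.7]
contact_force: [-2.3, 4.3, 8.1]
finger_gap: 0.411
grip_force: 62.0
```

jog_arm([
  [20, 0, 0, 0.001, 0],
  [20, 0, 0, 0, 0],
])

```text
time_s: 12.5
position: [466.8, -220.6, 345.8]
orientation: [180.0, -0.0, -10.7]
contact_force: [-4.4, 5.2, 13.4]
finger_gap: 0.413
grip_force: 62.5
```

Resistance starts at TCP 347, so the ball is at z≈157 as seen. There is some side force, so I'll relieve it before pressing on.

jog_arm([
  [20, -0.0007, -0.0006, 0, 0],
  [20, 0, 0, 0, 0],
])

```text
time_s: 12.67
position: [466.4, -220.2, 345.9]
orientation: [179.9, -0.2, -10.7]
contact_force: [-2.0, 2.7, 10.4]
finger_gap: 0.413
grip_force: 62.1
```

jog_arm([
  [20, 0, 0, 0, 0],
  [20, 0, 0, 0, 0],
])

```text
time_s: 12.83
position: [466.4, -220.2, 345.9]
orientation: [179.9, -0.1, -10.7]
contact_force: [-2.7, 3.2, 11.9]
finger_gap: 0.412
grip_force: 62.1
```

jog_arm([
  [20, -0.0006, -0.0006, 0, 0],
  [20, 0, 0, 0, 0],
  [20, 0, 0, 0, 0],
])

```text
time_s: 13.08
position: [466.1, -219.8, 345.7]
orientation: [179.9, -0.2, -10.7]
contact_force: [-0.7, 2.7, 8.2]
finger_gap: 0.411
grip_force: 61.8
```

jog_arm([
  [20, 0, 0, 0.0005, 0],
  [20, 0, 0, 0, 0],
  [20, 0, 0, 0, 0],
])

```text
time_s: 13.33
position: [466.1, -219.8, 345.6]
orientation: [179.9, -0.2, -10.7]
contact_force: [-1.0, 2.9, 11.6]
finger_gap: 0.408
grip_force: 62.2
```

jog_arm([
  [20, -0.0001, -0.0006, 0, 0],
  [20, 0, 0, 0, 0],
  [20, 0, 0, 0, 0],
])

```text
time_s: 13.58
position: [466.1, -219.5, 345.6]
orientation: [179.8, -0.2, -10.7]
contact_force: [-0.4, 0.8, 10.1]
finger_gap: 0.414
grip_force: 62.1
```

jog_arm([
  [20, 0, 0, 0.0004, 0],
  [20, 0, 0, 0, 0],
  [20, 0, 0, 0, 0],
])

```text
time_s: 13.83
position: [466.1, -219.5, 345.6]
orientation: [179.8, -0.2, -10.7]
contact_force: [-2.2, 0.0, 13.1]
finger_gap: 0.412
grip_force: 62.3
```

jog_arm([
  [20, -0.0003, 0, 0.0003, 0],
  [20, 0, 0, 0, 0],
  [20, 0, 0, 0, 0],
])

```text
time_s: 14.08
position: [466.0, -219.5, 345.5]
orientation: [179.8, -0.3, -10.7]
contact_force: [-1.7, -0.1, 13.2]
finger_gap: 0.412
grip_force: 62.3
```

jog_arm([
  [20, 0, 0, 0.0003, 0],
  [20, 0, 0, 0, 0],
  [20, 0, 0, 0, 0],
])

```text
time_s: 14.33
position: [466.0, -219.5, 345.4]
orientation: [179.8, -0.3, -10.7]
contact_force: [-2.5, 0.7, 14.4]
finger_gap: 0.413
grip_force: 62.6
```

jog_arm([
  [20, -0.0006, 0, 0.0002, 0],
  [20, 0, 0, 0, 0],
  [20, 0, 0, 0, 0],
])

```text
time_s: 14.58
position: [465.7, -219.4, 345.4]
orientation: [179.8, -0.4, -10.7]
contact_force: [-0.8, 1.2, 13.7]
finger_gap: 0.407
grip_force: 62.6
```

jog_arm([
  [20, 0, 0, 0.0004, 0],
  [20, 0, 0, 0, 0],
  [20, 0, 0, 0, 0],
])

```text
time_s: 14.83
position: [465.6, -219.5, 344.9]
orientation: [179.8, -0.3, -10.7]
contact_force: [-1.3, 1.0, 12.6]
finger_gap: 0.413
grip_force: 62.4
```

jog_arm([
  [20, 0, 0, 0.0004, 0],
  [20, 0, 0, 0, 0],
  [20, 0, 0, 0, 0],
])

```text
time_s: 15.08
position: [465.6, -219.5, 344.7]
orientation: [179.8, -0.3, -10.7]
contact_force: [-2.1, 1.7, 15.1]
finger_gap: 0.412
grip_force: 62.6
```

jog_arm([
  [20, 0, 0, 0.0004, 0],
  [20, 0, 0, 0, 0],
  [20, 0, 0, 0, 0],
])

```text
time_s: 15.33
position: [465.1, -219.2, 342.3]
orientation: [179.9, -0.2, -10.7]
contact_force: [1.2, -0.7, 3.1]
finger_gap: 0.419
grip_force: 61.1
```

jog_arm([
  [20, 0, 0, 0.0004, 0],
  [20, 0, 0, 0, 0],
  [20, 0, 0, 0, 0],
])

```text
time_s: 15.58
position: [464.9, -218.8, 340.7]
orientation: [179.9, -0.1, -10.7]
contact_force: [4.7, -2.4, 2.2]
finger_gap: 0.408
grip_force: 61.1
```

The sleeve is over the balls. I'll relieve the sideways load, then go on in small steps to the snap, expected at TCP z≈334.5.

jog_arm([
  [20, 0.0009, 0.0005, 0, 0],
  [20, 0, 0, 0, 0],
  [20, 0, 0, 0.0005, 0],
  [20, 0, 0, 0, 0],
])

```text
time_s: 15.92
position: [465.2, -219.1, 339.1]
orientation: [-180.0, 0.0, -10.7]
contact_force: [3.9, -1.8, -2.9]
finger_gap: 0.414
grip_force: 60.6
```

jog_arm([
  [20, 0, 0, 0.0007, 0],
  [20, 0, 0, 0, 0],
])

```text
time_s: 16.08
position: [465.1, -219.1, 338.2]
orientation: [-180.0, 0.1, -10.7]
contact_force: [4.0, -3.0, -5.3]
finger_gap: 0.416
grip_force: 60.4
```

jog_arm([
  [20, 0, 0, 0.0007, 0],
  [20, 0, 0, 0, 0],
])

```text
time_s: 16.25
position: [465.0, -219.2, 337.5]
orientation: [180.0, 0.1, -10.7]
contact_force: [4.4, -4.2, -6.6]
finger_gap: 0.412
grip_force: 60.6
```

It is being drawn in (downward pull of about 5 N). I'll follow until the pull drops to zero.

jog_arm([
  [20, 0.0008, 0.0006, 0.0007, 0],
  [20, 0, 0, 0, 0],
])

```text
time_s: 16.42
position: [465.5, -219.9, 336.6]
orientation: [-180.0, 0.2, -10.7]
contact_force: [1.8, -5.0, -7.4]
finger_gap: 0.409
grip_force: 60.6
```

jog_arm([
  [20, 0, 0, 0.0007, 0],
  [20, 0, 0, 0, 0],
])

```text
time_s: 16.58
position: [465.5, -219.9, 336.5]
orientation: [-180.0, 0.1, -10.7]
contact_force: [-1.7, -4.3, -6.4]
finger_gap: 0.411
grip_force: 60.8
```

jog_arm([
  [20, 0, 0, 0.0005, 0],
  [20, 0, 0, 0, 0],
])

```text
time_s: 16.75
position: [465.7, -219.9, 336.3]
orientation: [-180.0, 0.1, -10.7]
contact_force: [-2.1, -3.7, -4.6]
finger_gap: 0.414
grip_force: 60.8
```

jog_arm([
  [20, 0.0001, 0.0005, 0.0003, 0],
  [20, 0, 0, 0, 0],
])

```text
time_s: 16.92
position: [465.9, -220.1, 336.2]
orientation: [-179.9, 0.0, -10.7]
contact_force: [-2.0, -1.0, -3.6]
finger_gap: 0.413
grip_force: 60.9
```

jog_arm([
  [20, 0, 0, 0.0003, 0],
  [20, 0, 0, 0, 0],
  [20, 0, 0, 0, 0],
])

```text
time_s: 17.17
position: [466.1, -220.2, 336.1]
orientation: [-180.0, -0.0, -10.7]
contact_force: [-2.4, -0.3, -2.3]
finger_gap: 0.412
grip_force: 60.9
```

The pull has faded to about 1 N and the height holds steady at 336.1, so it is seated. Release and rise.

jog_arm([
  [45, 0, 0, 0, 0],
  [55, 0, 0, 0, 0],
  [70, 0, 0, 0, 0],
  [90, 0, 0, 0, 0],
  [90, 0, 0, 0, 0],
])

```text
time_s: 17.58
position: [466.2, -220.4, 336.3]
orientation: [180.0, -0.0, -10.7]
contact_force: [0.4, -0.0, -0.8]
finger_gap: 0.896
grip_force: 0.0
```

jog_arm([
  [90, 0, 0, -0.005, 0],
  [90, 0, 0, -0.01, 0],
  [90, 0, 0, -0.02, 0],
  [90, 0, 0, -0.03, 0],
  [90, 0, 0, -0.035, 0],
])

```text
time_s: 18.0
position: [465.6, -220.0, 436.5]
orientation: [-179.9, 0.1, -10.7]
contact_force: [-0.1, -0.7, 1.1]
finger_gap: 0.903
grip_force: 0.0
```

jog_arm([
  [90, -0.03, 0, -0.02, 0],
  [90, -0.035, 0, 0, 0],
  [90, -0.035, 0, 0, 0],
  [90, -0.035, 0, 0, 0],
  [90, 0, 0, 0, 0],
])

```text
time_s: 18.42
position: [329.8, -193.7, 456.7]
orientation: [179.9, 0.0, -10.8]
contact_force: [0.9, -0.0, -1.1]
finger_gap: 0.898
grip_force: 0.0
```

```bash
python3 - <<'E'
from h import *
np.set_printoptions(precision=1,suppress=True)
a=manip.camera("side")[:,:,::-1];o=manip.get_obs();print(o["position"],o["contact_force"])
b=manip.camera("top")[:,:,::-1]
for c in("side","top"):
  for t in("sleeve_center","ring_center","rod_tip","beaker_rim"):
    print(c,t,[(round(r["score"],2),np.round(r["at"],1)) for r in manip.place_of(t,c)[:3]])
a=cv2.resize(a[160:280,310:430],(400,400),interpolation=2);b=cv2.resize(b[210:330,340:460],(400,400),interpolation=2)
cv2.imwrite("pics/f.png",np.hstack([a,b]))
E
```

```text
[ 331.6 -194.6  457.1] [-0.  -1.  -0.1]
side sleeve_center [(0.97, array([397.2, 192.5]))]
side ring_center [(0.75, array([359.8, 185.7]))]
side rod_tip []
side beaker_rim [(0.84, array([387.3, 171.8]))]
top sleeve_center [(0.85, array([401.8, 287.4]))]
top ring_center [(0.89, array([410.5, 238.3]))]
top rod_tip [(0.82, array([406.7, 288. ]))]
top beaker_rim [(0.84, array([475. , 240.6])), (0.64, array([402.6, 246.3])), (0.58, array([386. , 178.6]))]
```

View pics/f.png

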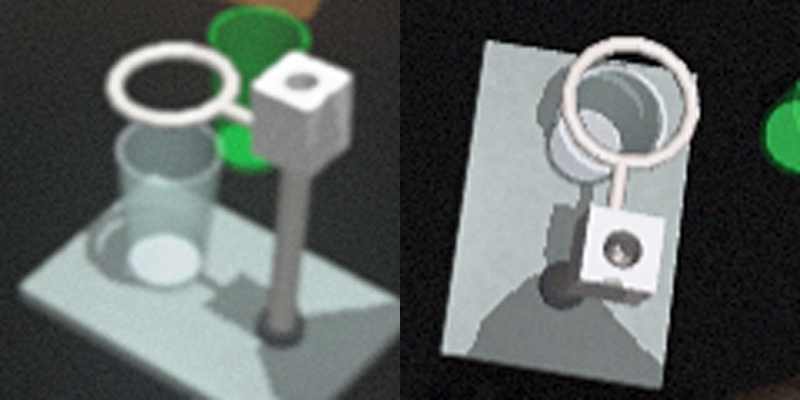

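The sleeve sits on the rod with the tip just inside its bore. The ring, at (409.3,240.6) in the top view, is above the clear beaker, which still stands.

```bash
python3 - <<'E'
from h import *
r=atz("top",(409.3,240.6),154);r2=atz("top",(410.5,238.3),154);b=atz("top",(404,245.5),102);r3=atz("side",(359.8,185.7),154)
print(r,r2,r3,b,np.linalg.norm((r-b)[:2]),two((401.8,287.4),(397.2,192.5)))
if np.linalg.norm((r-b)[:2])<9: print(manip.close_job())
E
```

```text
[ 547.53298739 -235.9049635   154.        ] [ 551.52551101 -238.08691199  154.        ] [ 545.30105408 -224.62417263  154.        ] [ 548.86285829 -236.78904205  102.        ] 1.596919374195167 (array([ 467.43754283, -215.78352928,  176.3984095 ]), np.float64(3.3806225208728))
the job is handed in; nothing more can be done
None
```

I handed the job in with the sleeve seated on the rod's spring-ball click and the ring about 2 mm off the beaker's centre; the pass/fail result isn't shown. The measured push on the rod peaked around 16 N (limit 25), and the beaker still stands in the final pictures.

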